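# Pull the hopper hatch home with the hook pole

## Task

Close the sloping hatch of the wood-chunk hopper with the hook pole: take the pole from its rest, hook its tip down into the raised ring on the hatch, pull the hatch down until it meets its sill seal and keep pulling steadily with 16 to 20 N for a second to bed the seal. Pull gently, never with more than 25 N, and never touch the hatch with the gripper. Unhook the pole, lay it back in its rest just as it was and let go, leaving the hatch shut and everything else on the board where it is.

Things in the scene. Friction and masses are not known exactly. Their poses are not given: they have to be found in the camera images.
- pole: hook pole (about 0.2 kg): dark wood handle 130 long, 14 wide, 22 high, then a steel rod 8 thick, its end bent square down into a hook. Origin mid-handle. x runs along the pole to the hook, z up from it, the hook points to -z. Handle ends at x = +-65; the hook's shank is at x = 200. Starts in the rest, leaning 30 deg, hook end up. Grip the handle's middle across y, 25 mm is free beside it
- hook_tip (a point): centre of the hook's round end (8 thick), in the pole's frame at x 200, y 0, z -31; it has the pole's axes. The hook reaches 31 below the rod's underside
- ring (a point): centre of the steel ring that stands 33 off the hatch plate near its lower edge, parallel to the plate: 28 inside, 40 outside, bar 6 thick, carried by one stalk on its upper side. Site axes: x up the slope (30 deg above level), y level, z square off the plate, the ring's own axis. Put the hook in along -z, then pull along -x
- hatch_plate (a joint): travel of the aluminium hatch (150 x 178 x 5, 0.3 to 0.65 kg) up the hopper's slope, in m: 0.115 fully up; starts at 0.07 to 0.11. Its lower edge shuts on the hard rubber-faced sill bar, which is set anywhere from 0 to 0.020: it must be felt. It stays where it is left; sliding takes a pull of 4 to 7 N, far less than the force that beds the seal
- hopper: fixed stainless wood-chunk hopper, 280 deep (x) by 200 wide (y); top slopes up at 30 deg from 150 high at the front (-x) to 312 at the back. Origin in the middle of the underside. The hatch slides on the slope, between side rails 15 high, down to the front edge
- rest: fixed steel rest for the pole: base plate 200 x 100 x 8 and two notched posts, open upward. Origin on the underside below the middle of the handle; x level, towards the hook end. The rear notch holds the handle at 43 to 61 behind its middle and has a stop plate at its butt, the front one holds the rod 95 to 105 ahead; notches are 5 wider than what they hold, flared above
- rest_seat (a point): where the pole's origin lies when the pole is in the rest: 95 above the rest's origin; rest's axes. The pole then points along the rest's x, hook end 30 deg up
- press_a: round aluminium burger press, 110 wide, 50 high, with a bail handle, on the grey trivet; leave alone. Origin under its middle
- press_b: the other burger press, same size, on the board; leave alone. Origin under its middle
- spice_tin: steel spice tin, 56 wide, 85 high; leave alone. Origin under its middle
- sauce_cup: steel sauce cup, 70 wide, 45 high; leave alone. Origin under its middle

How it is judged:
On the way, in this order (a step that is already met when the one before it is completed fails the run):
1. the hook's tip is down through the ring while the hatch is still up (z of hook_tip in the frame of ring between -0.04 and -0.003 m and x of hook_tip in the frame of ring between -0.016 and 0.016 m and y of hook_tip in the frame of ring between -0.016 and 0.016 m and value of joint hatch_plate above 0.05 m), for 0.1 s.
2. with the hook still in the ring the hatch is down on its sill seal and the pole pulls on it with 14 to 22 N for 0.6 s (value of joint hatch_plate below 0.023 m and contact force between pole and hatch_plate between 14 and 22 N and z of hook_tip in the frame of ring below -0.003 m and distance between hook_tip and ring below 0.04 m and velocity of joint hatch_plate above -0.004 m/s), for 0.6 s.
At the end, for the whole second after the job is handed in: The hatch is down at its seal (travel below 23 mm) and the pole lies at rest in both saddles of its rest, hook end up and forward as it was found (origin within 12 mm of the rest's seat point, direction within about 0.12 rad), let go (value of joint hatch_plate below 0.023 m and distance between pole and rest_seat below 0.012 m and angle between the x axis of pole and the x axis of rest, either way round between 0.4 and 0.65 rad and angle between the y axis of pole and the y axis of rest, either way round below 0.15 rad and x of hook_tip in the frame of rest above 0.1 m and linear speed of pole below 0.02 m/s); the robot touches nothing.
It fails at once if more than 25 N between the pole and the hatch (contact force between pole and hatch_plate above 25 N).
It fails at once if the gripper or the arm touches the hatch (contact force between any of the fingers, the arm and hatch_plate above 0.5 N).
It fails at once if a burger press, the tin or the cup is pushed more than 15 mm (distance of any of press_a, press_b, spice_tin, sauce_cup from where it was at the start of the episode above 0.015 m).
It also fails if it takes over 72 s, if anything falls off the work surface, if the arm or the gripper's body presses on something with over 40 N, if the wrist force passes 120 N, or if a joint passes its speed limit or range.

## Robot

A 6-joint arm with a two-finger parallel gripper is mounted at the origin on the work surface. World frame = base frame: x ahead of the robot, y to its left, z up, the work surface at z = 0. Lengths are in m, angles in rad, forces in N, time in s.
With the tool pointing down it reaches from about 0.25 to 0.775 m from the base axis. Payload 4 kg.
Tool frame: the origin (TCP) lies at the very end of the fingers, on their centre line; the grasp point (between the pads) lies hold_point_z behind it (hold_point_z is the distance from the TCP to the grasp point, in m); z points along the fingers, y is the direction in which the jaws open and shut (so a half turn about z gives the same grasp; the last joint's range is limited). The gripper opens to 94 mm and grips with 3 to 60 N. Pads are 16 mm wide; open, the fingers measure 119 mm over their backs; the gripper's body (75 mm by 177 mm) begins 78 mm behind the grasp point.
Start: joints at [-1.351, 0.087, 1.371, -0, 1.684, -0.103], TCP at [0.174, -0.522, 0.206] pointing down, gripper open.
Joint ranges: [-3.1, 3.1], [-0.76, 2.03], [0.27, 2.55], [-1.08, 4.22], [0.17, 2.65], [-2.57, 2.57]. Speed limits (rad/s): [2.79, 2.79, 3.14, 3.14, 3.14, 3.14].

## Interface

Orientations are given as [roll, pitch, yaw] about the fixed x, y, z axes, in that order (R = Rz(yaw) Ry(pitch) Rx(roll)).
In Python, from bench import * gives the robot as it stands.
- The arm moves only by the tool step_arm, never from a script. Its argument "increments" is text: rows parted by semicolons, each of 6 numbers parted by spaces: the shift along the tool's x, y, z in cm, then the turn, a rotation vector about the tool's x, y, z in rad. A call has 1 to 5 rows; each row shifts and turns the commanded pose from where the row before left it, along the tool's axes as they then stand; what a row does not reach is not made up. A row lasts 1/10 s, in which the tool goes at most 50 mm and 8.59 degrees, less where a joint would pass 70% of its speed; a pose out of reach is approached as far as the arm can. A call is refused whole if a number of a shift passes 5 or a number of a turn 0.15, either way. A call with a gripper value outside its range is refused whole. "claw" is the gripper's target within -1 to 1 (shut at 1, half-way at 0, fully open at -1), set as the call begins (left out, the last holds). The fingers move at their own pace and stop on an object; the grip force is fixed at half the most. Time passes only in rows, so rows that do not move let the fingers close. It gives the time, the measured TCP pose, the force and the opening at its end, in the units of the state.
- get_obs(): the state, without advancing time (a new reading comes with each control period).
- snapshot(name): name is "scene" or "top" or "wrist"; returns the picture (400x640x3 uint8, red, green, blue); there is no depth.
- calibration(name): a dict with "camera_matrix" (3x3 intrinsics, pixels), "eye" and "orientation" of the camera in the world; the wrist camera has in their place "tool_from_camera" (4x4, takes a point from camera to tool coordinates, whose origin is the TCP and whose axes are the flange's). Camera axes: x right, y up, looking along -z (the intrinsics and any distortion apply to the point x, -y, -z); pixel columns grow to the right and rows downward; lengths in m; the calibration is good to about 2 mm. A picture is of the moment at which its call begins: read the wrist's pose just before it. calibration takes no time and is no camera call.
- close_job(): hands the job in, once; it reports no verdict.
The state is a dict: "time": time; "joint_positions": joint angles; "qvel": joint speeds; "joint_torque": joint torques, N m; "tool_pos": TCP position; "ee_rot": TCP orientation; "wrist_force": force on the tool from outside, world axes, zero at the start; "wrist_torque": the same for the moment, N m; "width": finger opening in m.
Only numpy, scipy, OpenCV 4.12 (cv2) and the standard library are available. Lean on these libraries where they do the work, as an engineer would, in place of code of your own. Each camera call takes 0.05 s, during which the arm holds its last target. There are 200 camera calls.

## Working session

There is one attempt and no reset: what is moved stays moved. The work goes in short steps, Python scripts to look and compute and a tool call to move; the robot and the scene stay as the last step left them, time stands still between calls to the robot, and variables do not carry over. Pictures are saved under pics/ and viewed, about 8 in all and at most 12, crops included, and the job is handed in when it is done.

Besides the shell and the picture viewer there is one more tool, called by a JSON object that holds its "method" and its "body", one argument or row to a line. step_arm: Moves the arm, as the interface text tells. Its arguments: {"type":"object","properties":{"increments":{"type":"string"},"claw":{"type":"number"}},"required":["increments"]}

```bash
mkdir -p pics; ls; python3 - <<'E'
from bench import *
import cv2
o=get_obs(); print({k:np.round(v,3).tolist() if hasattr(v,'__len__') else v for k,v in o.items()} if 'np' in dir() else o)
for n in ("scene","top"):
    im=snapshot(n); cv2.imwrite(f"pics/{n}0.png",im[:,:,::-1])
for n in ("scene","top","wrist"): print(n,calibration(n))
E
```

```text
pics
{'time': 0.0, 'joint_positions': array([-1.35111179e+00,  8.79614788e-02,  1.37227630e+00,  1.09399230e-05,
        1.68363851e+00, -1.03106657e-01]), 'qvel': array([-5.68354782e-05,  1.23177830e-03,  1.00500193e-03,  7.87562686e-04,
        1.77185581e-03,  4.40971026e-04]), 'joint_torque': array([ 7.96606514e-05, -3.40183210e+01, -3.02424681e+01,  7.17113307e-02,
        3.28652398e-02, -1.66130549e-04]), 'tool_pos': array([ 0.17433812, -0.52103248,  0.2042895 ]), 'ee_rot': array([-3.13932227e+00, -2.45856145e-04,  3.22792137e-01]), 'wrist_force': array([-0.22816885, -0.21028643, -0.35776761]), 'wrist_torque': array([-0.01714546,  0.00060248,  0.03329625]), 'width': 0.09422475473341908}
scene {'camera_matrix': array([[419.40996147,   0.        , 317.70861136],
       [  0.        , 419.40996147, 199.99153169],
       [  0.        ,   0.        ,   1.        ]]), 'eye': array([ 1.12334454, -0.03371772,  1.06735921]), 'orientation': array([0.6026151 , 0.00822928, 1.44475855])}
top {'camera_matrix': array([[363.30559565,   0.        , 314.75707208],
       [  0.        , 363.30559565, 201.06104992],
       [  0.        ,   0.        ,   1.        ]]), 'eye': array([0.39434557, 0.06030889, 1.24818606]), 'orientation': array([ 0.12100463, -0.01417438, -1.54268808])}
wrist {'camera_matrix': array([[281.93805359,   0.        , 312.8624253 ],
       [  0.        , 281.93805359, 202.82331001],
       [  0.        ,   0.        ,   1.        ]]), 'tool_from_camera': array([[ 7.22211744e-05,  9.71687359e-01,  2.36270335e-01,
         6.81082258e-02],
       [ 9.99999997e-01, -7.68970528e-05,  1.05756821e-05,
         1.02955685e-03],
       [ 2.84447490e-05,  2.36270334e-01, -9.71687362e-01,
        -1.79296146e-01],
       [ 0.00000000e+00,  0.00000000e+00,  0.00000000e+00,
         1.00000000e+00]])}
```

View pics/scene0.png

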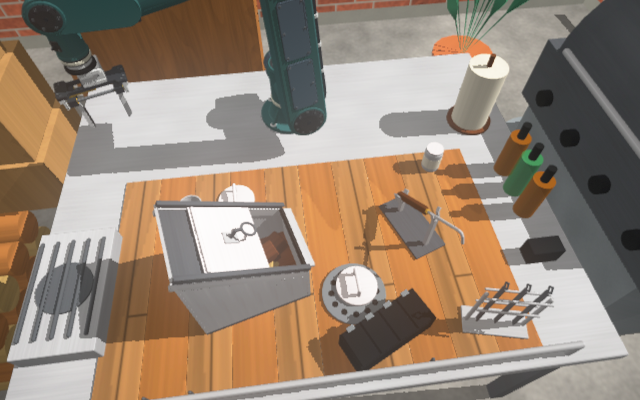

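View pics/top0.png

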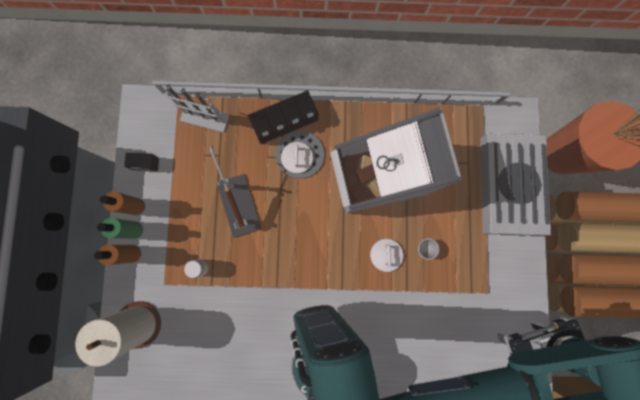

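```bash
python3 - <<'E'
import bench,cv2
print([n for n in dir(bench) if n[0]!='_'], getattr(bench,'hold_point_z',None))
a=cv2.imread('pics/top0.png')[105:275,200:465]; cv2.imwrite('pics/topc.png',cv2.resize(a,None,fx=3,fy=3,interpolation=2))
a=cv2.imread('pics/scene0.png')[175:335,150:470]; cv2.imwrite('pics/scenec.png',cv2.resize(a,None,fx=2.5,fy=2.5,interpolation=2))
E
```

```text
['IKError', 'calibration', 'close_job', 'get_obs', 'hold_point_z', 'snapshot'] 0.0188
```

View pics/topc.png

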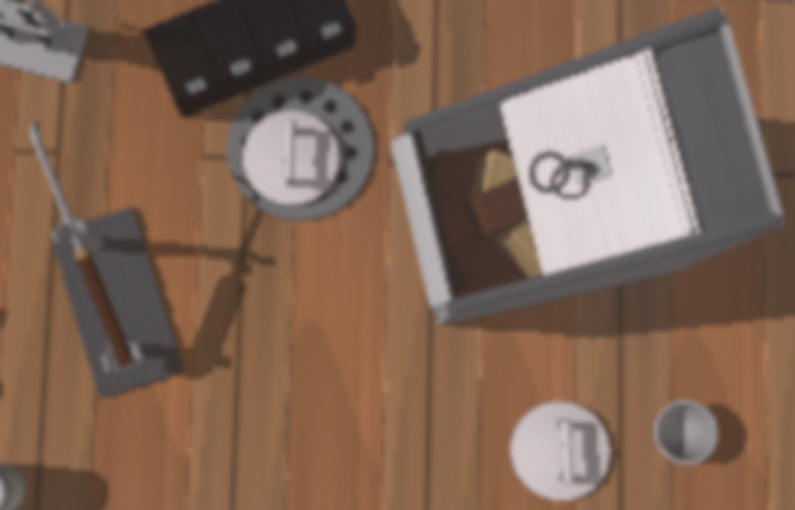

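View pics/scenec.png

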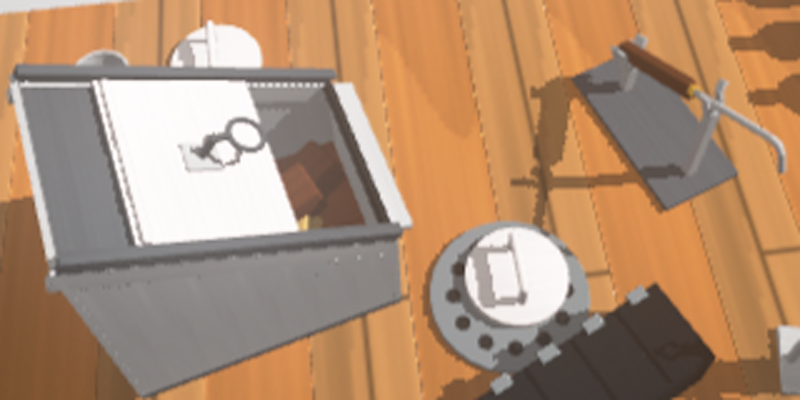

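```bash
cat > h.py <<'E'
import numpy as np, cv2
from scipy.spatial.transform import Rotation as Ro
from scipy.optimize import least_squares
from bench import *
def rpy(v): return Ro.from_euler('xyz',v).as_matrix()
def cam(n):
    c=calibration(n)
    if n!='wrist': return c['camera_matrix'],rpy(c['orientation']),np.array(c['eye'])
    o=get_obs(); R=rpy(o['ee_rot']); T=c['tool_from_camera']
    return c['camera_matrix'],R@T[:3,:3],o['tool_pos']+R@T[:3,3]
def proj(C,P):
    K,R,e=C; q=(np.atleast_2d(P)-e)@R; u=q*[1,-1,-1]; u=u@K.T; return u[:,:2]/u[:,2:]
def fit(obs,model,x0):
    # obs: list of (C, model point, pixel); model(x,p)->world
    f=lambda x: np.concatenate([(proj(C,model(x,np.array(p)))[0]-px) for C,p,px in obs])
    s=least_squares(f,x0,loss='soft_l1',f_scale=1.5); return s.x,np.round(f(s.x).reshape(-1,2),1)
def tri(l): return fit([(C,[0,0,0],px) for C,px in l],lambda x,p:x,[.5,0,.1])
def planar(x,p): c,s=np.cos(x[2]),np.sin(x[2]); return np.array([x[0]+c*p[0]-s*p[1],x[1]+s*p[0]+c*p[1],p[2]])
E
cat > m.py <<'E'
from h import *
T,S=cam('top'),cam('scene')
t=lambda x,y:np.array([200+x/3,105+y/3]); s=lambda x,y:np.array([150+x/2.5,175+y/2.5])
P={'ring':(t(549,172),s(245,135)),'bend':(t(35,126),s(780,140)),'ferr':(t(80,255),s(692,92)),'butt':(t(124,360),s(625,45)),
'lipA':(t(397,140),s(408,228)),'lipB':(t(440,318),s(333,83)),'backA':(t(722,14),s(54,272)),'backB':(t(780,218),s(15,70)),
'hatchA':(t(652,52),s(140,243)),'hatchB':(t(695,232),s(97,80)),'hatchC':(t(502,102),s(298,232)),'hatchD':(t(543,272),s(248,83)),
'press_a':(t(308,155),s(500,273))}
for k,(a,b) in P.items():
    x,r=tri([(T,a),(S,b)]); print(k,np.round(x,4),r.ravel())
c,d=np.cos(np.pi/6),.5
pole=lambda x,z:[x*c-z*d,0,.095+x*d+z*c]
obs=[(T,[.1,.05,.008],t(52,232)),(T,[.1,-.05,.008],t(135,208)),(T,[-.1,-.05,.008],t(182,370)),(T,[-.1,.05,.008],t(103,396)),
(S,[-.1,-.05,.008],s(575,78)),(S,[.1,-.05,.008],s(665,210)),(S,[.1,.05,.008],s(737,173)),
(T,pole(.2,0),t(35,126)),(S,pole(.2,0),s(780,140)),(T,pole(.065,0),t(80,255)),(S,pole(.065,0),s(692,92))]
x,r=fit(obs,planar,[.55,.25,.3]); print('rest',x,r.tolist())
E
python3 m.py
```

```text
ring [ 0.6291 -0.1356  0.2604] [-0.5 -0.  -0.4 -0. ]
bend [0.6709 0.3564 0.2122] [-0.8 -0.2 -0.7  0.1]
ferr [0.5573 0.3227 0.1283] [ 0.  0.  0. -0.]
butt [0.4529 0.2824 0.0765] [-0.3 -0.1 -0.3  0. ]
lipA [0.6848 0.0015 0.1484] [-1.  -0.1 -0.7 -0. ]
lipB [ 0.5018 -0.0533  0.1369] [0.9 0.1 0.7 0. ]
backA [ 0.7654 -0.2787  0.3143] [-0.8 -0.  -0.5 -0.1]
backB [ 0.5789 -0.3215  0.3268] [-0.9 -0.  -0.7 -0.1]
hatchA [ 0.737  -0.2204  0.2895] [-1.7 -0.1 -1.  -0.1]
hatchB [ 0.5716 -0.2617  0.2883] [-0.5 -0.  -0.4 -0. ]
hatchC [ 0.7081 -0.0978  0.2157] [-0.6 -0.1 -0.5 -0. ]
hatchD [ 0.5419 -0.1378  0.2143] [-1.1 -0.1 -0.9 -0. ]
press_a [0.6943 0.0958 0.0342] [-0.9 -0.1 -0.6  0. ]
rest [0.51868146 0.30501028 0.33910539] [[-0.3, 1.2], [-0.1, 0.5], [1.0, 1.7], [-1.0, 2.1], [-3.3, -1.2], [-2.0, -1.0], [-1.5, -0.5], [-1.2, -2.4], [1.4, 7.5], [0.0, -4.5], [1.8, 4.7]]
```

{"method": "step_arm", "body": {
  "increments": "0 0 -3 0 0 0;0 0 -3 0 0 0;0 0 -3 0 0 0;0 0 -3 0 0 0;0 0 -3 0 0 0",
  "claw": -1
}}

```text
time: 0.6
tool_pos: [0.1744, -0.5213, 0.3561]
ee_rot: [-3.141, -0.0, 0.323]
wrist_force: [-0.3, -0.5, 0.4]
width: 0.094
```

{"method": "step_arm", "body": {
  "increments": "3.2 -3.75 0 0 0 0;3.2 -3.75 0 0 0 0;3.2 -3.75 0 0 0 0;3.2 -3.75 0 0 0 0;3.2 -3.75 0 0 0 0"
}}

```text
time: 1.1
tool_pos: [0.2669, -0.2911, 0.355]
ee_rot: [-3.141, -0.0, 0.322]
wrist_force: [0.1, -0.5, 0.1]
width: 0.094
```

{"method": "step_arm", "body": {
  "increments": "3.2 -3.75 0 0 0 0;3.2 -3.75 0 0 0 0;3.2 -3.75 0 0 0 0;3.2 -3.75 0 0 0 0;3.2 -3.75 0 0 0 0"
}}

```text
time: 1.6
tool_pos: [0.359, -0.0625, 0.3553]
ee_rot: [3.141, -0.0, 0.322]
wrist_force: [0.8, 0.3, 0.0]
width: 0.0943
```

{"method": "step_arm", "body": {
  "increments": "3.2 -3.75 0 0 0 0;3.2 -3.75 0 0 0 0;3.2 -3.75 0 0 0 0;3.2 -3.75 0 0 0 0;3.2 -3.75 0 0 0 0"
}}

```text
time: 2.1
tool_pos: [0.4513, 0.1663, 0.355]
ee_rot: [3.141, 0.0, 0.323]
wrist_force: [0.7, -0.9, 0.7]
width: 0.0939
```

{"method": "step_arm", "body": {
  "increments": "3.2 -3.75 0 0 0 0;3.2 -3.75 0 0 0 0;3.2 -3.75 0 0 0 0;0 0 0 0 0 -0.14;0 0 0 0 0 -0.14"
}}

```text
time: 2.6
tool_pos: [0.5068, 0.303, 0.3523]
ee_rot: [-3.141, 0.005, 0.611]
wrist_force: [-0.7, -0.4, -0.1]
width: 0.0936
```

{"method": "step_arm", "body": {
  "increments": "0 0 0 0 0 -0.14;0 0 0 0 0 -0.14;0 0 0 0 0 -0.14;0 0 0 0 0 -0.14;0 0 0 0 0 -0.14"
}}

```text
time: 3.1
tool_pos: [0.5065, 0.3012, 0.3546]
ee_rot: [-3.141, 0.001, 1.309]
wrist_force: [-0.2, 0.6, -0.5]
width: 0.094
```

{"method": "step_arm", "body": {
  "increments": "0 0 0 0 0 -0.14;0 0 0 0 0 -0.14;0 0 0 0 0 -0.14;0 0 0 0 0 -0.14;0 0 0 0 0 -0.14"
}}

```text
time: 3.6
tool_pos: [0.5065, 0.3012, 0.3547]
ee_rot: [-3.14, 0.0, 2.009]
wrist_force: [0.4, 0.1, 0.5]
width: 0.094
```

{"method": "step_arm", "body": {
  "increments": "0 0 0 0 0 -0.14;0 0 0 0 0 -0.14;0 0 0 0 0 -0.14;0 0 0 0 0 -0.14;0 0 0 0 0 -0.14"
}}

```text
time: 4.1
tool_pos: [0.5065, 0.3012, 0.3546]
ee_rot: [-3.14, -0.001, 2.709]
wrist_force: [-0.0, -0.8, -0.1]
width: 0.0938
```

{"method": "step_arm", "body": {
  "increments": "0 0 0 0 0 -0.14;0 0 0 0 0 -0.14;0 0 0 0 0 -0.14;0 0 0 0 0 -0.14;0 0 0 0 0 -0.14"
}}

```text
time: 4.6
tool_pos: [0.5065, 0.3012, 0.3547]
ee_rot: [-3.141, -0.002, -2.875]
wrist_force: [-0.5, -0.2, -0.1]
width: 0.0938
```

```bash
python3 - <<'E'
from h import *
C=cam('wrist'); im=snapshot('wrist'); np.savez('w1.npz',K=C[0],R=C[1],e=C[2])
cv2.imwrite('pics/w1.png',im[:,:,::-1]); print(get_obs()['joint_positions'].round(3))
E
```

```text
[ 0.44   0.202  0.947 -0.     1.994 -1.401]
```

View pics/w1.png

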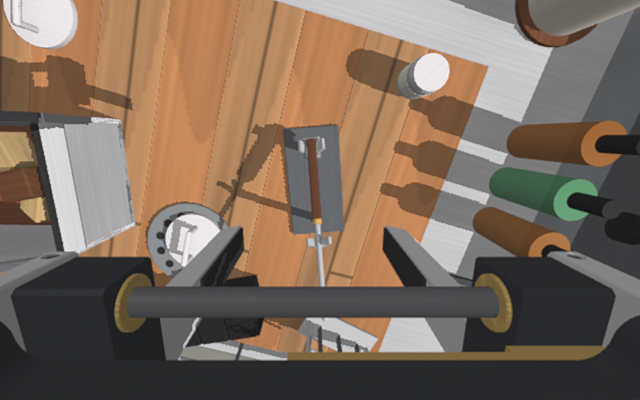

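```bash
cat >> m.py <<'E'
print('----')
d=np.load('w1.npz'); W=(d['K'],d['R'],d['e'])
w=[(W,[-.1,-.05,.008],(283,127)),(W,[-.1,.05,.008],(334,123)),(W,[.1,.05,.008],(343,232)),(W,[.1,-.05,.008],(292,235))]
for o in (w,w+obs[:4],obs[:7],w+obs[:7]):
    x,r=fit(o,planar,[.5,.3,.3]); print('rest',x.round(4),r.tolist())
p=w+obs[:7]+[(W,pole(.065,0.006),(318,222)),(W,pole(-.065,.011),(311.5,139)),(T,pole(.065,0.006),t(80,255)),(T,pole(-.065,0.011),t(124,362)),(S,pole(.065,0.),s(694,94)),(T,pole(.2,0),t(35,126)),(S,pole(.2,0),s(780,140))]
x,r=fit(p,planar,[.5,.3,.3]); print('rest',x.round(4),r.tolist())
E
python3 m.py|sed -n '/---/,$p'
```

```text
----
rest [0.5236 0.3056 0.3463] [[-1.6, 1.8], [2.7, 1.2], [-0.3, -2.5], [0.1, -1.7]]
rest [0.5235 0.3054 0.3447] [[-1.7, 1.6], [2.7, 1.2], [-0.5, -2.5], [-0.1, -1.8], [-0.5, -0.1], [-0.3, -0.9], [1.1, 0.2], [-0.9, 0.7]]
rest [0.5231 0.3076 0.3424] [[-1.1, -0.0], [-0.9, -0.8], [0.4, 0.3], [-1.6, 0.8], [-2.2, -0.0], [-0.6, 0.3], [-0.1, 0.7]]
rest [0.5234 0.3065 0.3436] [[-1.0, 1.7], [3.3, 1.3], [0.0, -2.4], [0.3, -1.8], [-0.8, -0.0], [-0.6, -0.8], [0.7, 0.2], [-1.2, 0.7], [-2.6, 0.1], [-0.9, 0.4], [-0.4, 0.7]]Traceback (most recent call last):
  File "m.py", line 21, in <module>
    p=w+obs[:7]+[(W,pole(.065,0.006),(318,222)),(W,pole(-.065,.011),(311.5,139)),(T,pole(.065,0.006),t(80,255)),(T,pole(-.065,0.011),t(124,362)),(S,pole(.065,0.),s(694,94)),(T,pole(.2,0),t(35,126)),(S,pole(.2,0),s(780,140))]
                    ~~~~^^^^^^^^^^^^
  File "m.py", line 11, in <lambda>
    pole=lambda x,z:[x*c-z*d,0,.095+x*d+z*c]
                         ~^~
TypeError: unsupported operand type(s) for *: 'float' and 'NpzFile'
```

```bash
sed -i 's/^d=np.load/dd=np.load/; s/(d\[.K.\],d\[.R.\],d\[.e.\])/(dd["K"],dd["R"],dd["e"])/; s/^p=w+obs\[:7\]+/p=/' m.py
cat >> m.py <<'E'
def pm(x,p):
    R=Ro.from_euler('zy',[x[3],-x[4]]).as_matrix(); return x[:3]+R@np.array(p)
q=[(W,[.065,0,.004],(318,222)),(W,[-.065,0,.011],(311.5,139)),(T,[.065,0,.006],t(80,255)),(T,[-.065,0,.011],t(124,362)),(S,[.065,0,0],s(694,94)),(S,[-.065,0,.011],s(624,42)),(T,[.2,0,0],t(35,126)),(S,[.2,0,0],s(780,140)),(S,[.2,0,-.031],s(785,167))]
x,r=fit(q,pm,[.5,.3,.1,.3,.5]); print('pole',x.round(4),r.tolist())
E
python3 m.py|sed -n '/---/,$p' | tail -2
```

```text
rest [0.5079 0.3036 0.3471] [[-0.2, -2.2], [0.2, 1.0], [0.0, -0.4], [-0.2, 0.3], [-0.4, 0.5], [-1.4, 1.3], [-0.1, 3.4]]
pole [0.5082 0.3017 0.1038 0.3033 0.5718] [[-0.6, -0.6], [-0.1, 1.2], [-0.5, -0.6], [-0.5, 0.1], [-0.3, -1.6], [0.0, -0.2], [-2.2, 0.9], [0.5, 0.1], [-2.2, 0.9]]
```

{"method": "step_arm", "body": {
  "increments": "0 0 0 0 0 -0.077;0 0 0 0 -0.131 0;0 0 0 0 -0.131 0;0 0 0 0 -0.131 0;0 0 0 0 -0.131 0",
  "claw": 0
}}

```text
time: 5.15
tool_pos: [0.5066, 0.3013, 0.3562]
ee_rot: [3.14, 0.53, -2.806]
wrist_force: [-0.2, 0.9, 1.0]
width: 0.0575
```

```bash
cat >> h.py <<'E'
hz=.0188
def delta(p,Rt):  # from current pose to TCP p, orientation Rt, in tool cm / rotvec
    o=get_obs(); R=rpy(o['ee_rot']); print('t',round(o['time'],2),'shift cm',(R.T@(p-o['tool_pos'])*100).round(2),'turn',Ro.from_matrix(R.T@Rt).as_rotvec().round(3),'q',o['joint_positions'].round(2),'F',o['wrist_force'].round(1),'w',round(o['width'],4))
def poleR(yaw,el): return Ro.from_euler('zy',[yaw,-el]).as_matrix()
def toolR(Rp): return Rp@np.diag([-1,1,-1])
REST=np.array([.508,.302,.095]); RR=poleR(.344,np.pi/6)
E
python3 - <<'E'
from h import *
T=toolR(RR); delta(REST+T[:,2]*(hz-.1),T)
E
```

```text
t 5.15 shift cm [12.83  1.33 14.61] turn [ 0.166  0.035 -0.053] q [ 0.48 -0.21  1.45 -0.07  1.38 -1.43] F [-0.2  0.9  1. ] w 0.0575
```

```bash
sed -i "s/'zy'/'ZY'/" h.py m.py; python3 m.py|tail -1; python3 - <<'E'
from h import *
T=toolR(RR); delta(REST+T[:,2]*(hz-.1),T)
E
```

```text
pole [0.5078 0.303  0.1033 0.3427 0.5424] [[-0.7, -0.7], [-0.0, 1.1], [-0.3, -0.6], [-0.5, 0.1], [-0.2, -1.6], [0.0, -0.1], [-1.8, 0.9], [0.1, 0.4], [-0.7, 0.4]]
t 5.15 shift cm [13.02 -0.04 14.49] turn [-0.003  0.007 -0.008] q [ 0.48 -0.21  1.45 -0.07  1.38 -1.43] F [-0.2  0.9  1. ] w 0.0575
```

{"method": "step_arm", "body": {
  "increments": "3.25 0 3.6 0 0.007 -0.008;3.25 0 3.6 0 0 0;3.25 0 3.6 0 0 0;3.25 0 3.6 0 0 0;0 0 0 0 0 0"
}}

```text
time: 5.65
tool_pos: [0.4576, 0.2816, 0.1484]
ee_rot: [-3.133, 0.487, -2.794]
wrist_force: [0.0, -0.6, -2.1]
width: 0.0472
```

```bash
python3 - <<'E'
from h import *
T=toolR(RR); delta(REST+T[:,2]*(hz-.0),T)
C=cam('wrist'); im=snapshot('wrist'); np.savez('w2.npz',K=C[0],R=C[1],e=C[2])
cv2.imwrite('pics/w2.png',im[:,:,::-1])
P=np.array([REST+RR@np.array(p) for p in ([-.065,0,.011],[.065,0,.011],[.2,0,0],[0,0,.011])]); print(proj(C,P).round(0))
E
```

```text
t 5.65 shift cm [-2.37  0.28  9.14] turn [-0.007 -0.036  0.003] q [ 0.5  -0.27  1.89 -0.09  1.04 -1.39] F [ 0.  -0.6 -2.1] w 0.0472
[[317. 165.]
 [316. 302.]
 [316. 409.]
 [317. 237.]]
```

View pics/w2.png

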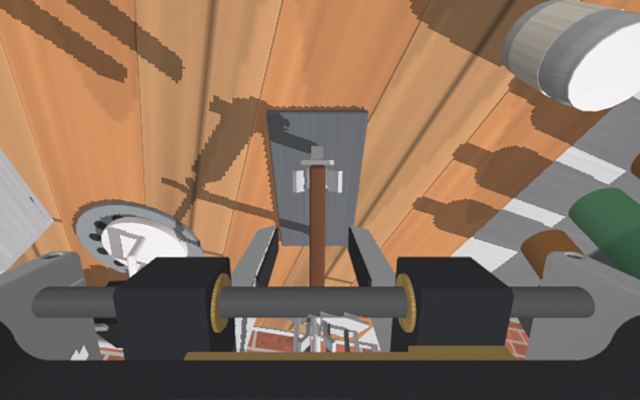

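{"method": "step_arm", "body": {
  "increments": "0 0 0 0 0 0;0 0 0 0 0 0"
}}

```text
time: 5.9
tool_pos: [0.4716, 0.2887, 0.1735]
ee_rot: [-3.139, 0.528, -2.796]
wrist_force: [0.5, -0.4, 0.9]
width: 0.0468
```

```bash
python3 - <<'E'
from h import *
T=toolR(RR); delta(REST+T[:,2]*(hz-.0),T)
E
```

```text
t 5.9 shift cm [ 0.62  0.04 10.61] turn [-0.002  0.005  0.002] q [ 0.5  -0.27  1.86 -0.09  1.03 -1.39] F [ 0.5 -0.4  0.9] w 0.0468
```

{"method": "step_arm", "body": {
  "increments": "0.3 0 2 0 0 0;0.3 0 2 0 0 0;0 0 2 0 0 0;0 0 2 0 0 0;0 0 1 0 0 0"
}}

```text
time: 6.4
tool_pos: [0.5081, 0.3012, 0.0881]
ee_rot: [-3.138, 0.523, -2.795]
wrist_force: [0.0, 0.1, 0.3]
width: 0.0469
```

{"method": "step_arm", "body": {
  "increments": "0 0 0.8 0 0 0;0 0 0.8 0 0 0;0 0 0 0 0 0;0 0 0 0 0 0"
}}

```text
time: 6.8
tool_pos: [0.5126, 0.3025, 0.0715]
ee_rot: [-3.137, 0.518, -2.794]
wrist_force: [-0.4, -0.5, 0.1]
width: 0.0468
```

```bash
python3 - <<'E'
from h import *
T=toolR(RR); delta(REST+T[:,2]*(hz-.0),T)
C=cam('wrist'); im=snapshot('wrist'); np.savez('w3.npz',K=C[0],R=C[1],e=C[2])
cv2.imwrite('pics/w3.png',im[:,:,::-1])
P=np.array([REST+RR@np.array(p) for p in ([-.065,-.007,.011],[-.065,.007,.011],[.02,-.007,.011],[.02,.007,.011])]); print(proj(C,P).round(0))
E
```

```text
t 6.8 shift cm [-0.78  0.1  -0.38] turn [-0.003 -0.006  0.003] q [ 0.48 -0.08  1.91 -0.1   0.8  -1.39] F [-0.4 -0.5  0.1] w 0.0468
[[303. 157.]
 [331. 157.]
 [304. 304.]
 [328. 304.]]
```

View pics/w3.png

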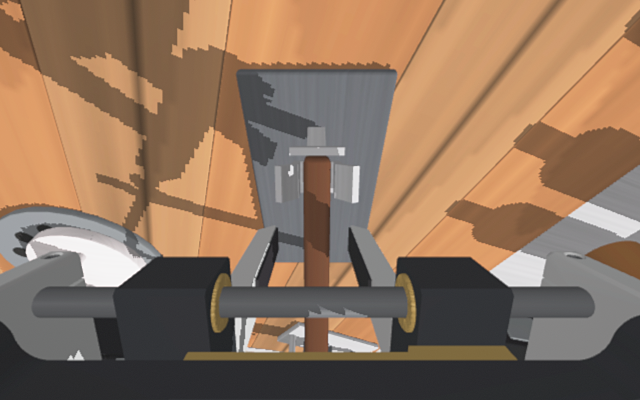

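{"method": "step_arm", "body": {
  "increments": "0 0 0 0 0 0;0 0 0 0 0 0;0 0 0 0 0 0"
}}

```text
time: 7.15
tool_pos: [0.5122, 0.3024, 0.0712]
ee_rot: [-3.137, 0.518, -2.794]
wrist_force: [-0.1, 0.3, -0.3]
width: 0.0473
```

```bash
python3 - <<'E'
from h import *
T=toolR(RR); delta(REST+T[:,2]*(hz-.0),T)
E
```

```text
t 7.15 shift cm [-0.83  0.1  -0.39] turn [-0.003 -0.006  0.003] q [ 0.48 -0.08  1.91 -0.1   0.8  -1.39] F [-0.1  0.3 -0.3] w 0.0473
```

{"method": "step_arm", "body": {
  "increments": "-0.4 0.05 -0.2 0 0 0;-0.4 0.05 -0.2 0 -0.006 0;0 0 0 0 0 0;0 0 0 0 0 0;0 0 0 0 0 0"
}}

```text
time: 7.65
tool_pos: [0.5165, 0.3049, 0.0781]
ee_rot: [-3.137, 0.523, -2.794]
wrist_force: [0.6, -0.2, 0.1]
width: 0.0472
```

```bash
python3 - <<'E'
from h import *
T=toolR(RR); delta(REST+T[:,2]*(hz-.0),T)
E
```

```text
t 7.65 shift cm [-0.07  0.01 -0.03] turn [-0.003 -0.001  0.003] q [ 0.48 -0.08  1.89 -0.1   0.81 -1.39] F [ 0.6 -0.2  0.1] w 0.0472
```

{"method": "step_arm", "body": {
  "increments": "0 0 0 0 0 0;0 0 0 0 0 0;0 0 0 0 0 0;0 0 0 0 0 0;0 0 0 0 0 0",
  "claw": 1
}}

```text
time: 8.15
tool_pos: [0.5165, 0.305, 0.0782]
ee_rot: [-3.137, 0.523, -2.794]
wrist_force: [-0.8, -0.1, 0.9]
width: 0.0138
```

{"method": "step_arm", "body": {
  "increments": "0 0 0 0 0 0;0 0 0 0 0 0;0 0 0 0 0 0;0 0 0 0 0 0;0 0 0 0 0 0"
}}

```text
time: 8.65
tool_pos: [0.5165, 0.305, 0.0782]
ee_rot: [-3.137, 0.523, -2.794]
wrist_force: [-0.9, 0.4, -0.1]
width: 0.0139
```

{"method": "step_arm", "body": {
  "increments": "-0.5 0 -0.86 0 0 0;-0.5 0 -0.86 0 0 0;-0.5 0 -0.86 0 0 0;-0.5 0 -0.86 0 0 0;-0.5 0 -0.86 0 0 0"
}}

```text
time: 9.15
tool_pos: [0.5168, 0.3053, 0.1294]
ee_rot: [-3.137, 0.524, -2.794]
wrist_force: [-0.2, 0.1, -1.9]
width: 0.0136
```

{"method": "step_arm", "body": {
  "increments": "-0.5 0 -0.86 0 0 0;-0.5 0 -0.86 0 0 0;0 0 0 0 0 0;0 0 0 0 0 0;0 0 0 0 0 0"
}}

```text
time: 9.65
tool_pos: [0.5163, 0.3051, 0.147]
ee_rot: [-3.137, 0.521, -2.794]
wrist_force: [0.1, 0.0, -1.6]
width: 0.0138
```

{"method": "step_arm", "body": {
  "increments": "-1.5 0 -2.6 0 0 0;-1.5 0 -2.6 0 0 0;-1.5 0 -2.6 0 0 0;-1.5 0 -2.6 0 0 0;-1.5 0 -2.6 0 0 0"
}}

```text
time: 10.15
tool_pos: [0.5162, 0.3057, 0.298]
ee_rot: [-3.137, 0.521, -2.794]
wrist_force: [0.4, 0.3, -1.9]
width: 0.0138
```

{"method": "step_arm", "body": {
  "increments": "0 0 0 0.07 0 0.121;0 0 0 0.07 0 0.121;0 0 0 0.07 0 0.121;0 0 0 0.07 0 0.121;0 0 0 0.07 0 0.121"
}}

```text
time: 10.65
tool_pos: [0.516, 0.3063, 0.2971]
ee_rot: [-3.136, 0.525, 2.786]
wrist_force: [1.0, 0.2, -1.2]
width: 0.0137
```

{"method": "step_arm", "body": {
  "increments": "0 0 0 0.07 0 0.121;0 0 0 0.07 0 0.121;0 0 0 0.07 0 0.121;0 0 0 0.07 0 0.121;0 0 0 0.07 0 0.121"
}}

```text
time: 11.15
tool_pos: [0.5163, 0.3068, 0.2967]
ee_rot: [-3.138, 0.528, 2.087]
wrist_force: [0.6, -0.5, -1.8]
width: 0.014
```

{"method": "step_arm", "body": {
  "increments": "0 0 0 0.07 0 0.121;0 0 0 0.07 0 0.121;0 0 0 0 0 0;0 0 0 0 0 0"
}}

```text
time: 11.55
tool_pos: [0.5169, 0.3061, 0.2967]
ee_rot: [-3.138, 0.529, 1.814]
wrist_force: [0.5, 0.3, -1.5]
width: 0.0138
```

```bash
cat >> h.py <<'E'
PT=np.array([-.0007,.0001,-.0191]); TIP=np.array([.2,0,-.031]); D=np.diag([-1.,1,-1])
RING=np.array([.6291,-.1356,.2604]); HYAW=-1.336; HR=poleR(HYAW,np.pi/6)
def goto_tip(p,Rp):  # tip at world p with pole rotation Rp
    Rt=toolR(Rp); delta(p-Rt@(PT+D@TIP),Rt)
def tipnow():
    o=get_obs(); R=rpy(o['ee_rot']); p=o['tool_pos']+R@(PT+D@TIP); return p,HR.T@(p-RING)
E
python3 - <<'E'
from h import *
goto_tip(RING+HR@np.array([0,0,.05]),HR); print(tipnow())
E
```

```text
t 11.55 shift cm [-17.48   0.48  19.83] turn [0.001 0.005 0.007] q [ 0.7   0.37  0.94 -0.52  2.02  0.28] F [ 0.5  0.3 -1.5] w 0.0138
(array([0.56011271, 0.13211778, 0.38771076]), array([-0.17573276, -0.00481122,  0.24846516]))
```

{"method": "step_arm", "body": {
  "increments": "-1.9 0.05 2.2 0 0 0;-1.9 0.05 2.2 0 0 0;-1.9 0.05 2.2 0 0 0;-1.9 0.05 2.2 0 0 0;-1.9 0.05 2.2 0 0 0"
}}

```text
time: 12.05
tool_pos: [0.5508, 0.172, 0.2512]
ee_rot: [-3.142, 0.528, 1.813]
wrist_force: [0.5, 0.7, -1.2]
width: 0.014
```

{"method": "step_arm", "body": {
  "increments": "-1.9 0.05 2.2 0 0 0;-1.9 0.05 2.2 0 0 0;-1.9 0.05 2.2 0 0 0;-1.9 0.05 2.2 0 0 0;0 0 0 0 0 0"
}}

```text
time: 12.55
tool_pos: [0.578, 0.0636, 0.2123]
ee_rot: [-3.138, 0.529, 1.81]
wrist_force: [-0.2, 0.4, -1.8]
width: 0.0136
```

{"method": "step_arm", "body": {
  "increments": "0 0 0 0 0 0;0 0 0 0 0 0;0 0 0 0 0 0;0 0 0 0 0 0"
}}

```text
time: 12.95
tool_pos: [0.5794, 0.0675, 0.2137]
ee_rot: [-3.141, 0.528, 1.811]
wrist_force: [-0.3, 0.7, -0.9]
width: 0.0136
```

```bash
python3 - <<'E'
from h import *
goto_tip(RING+HR@np.array([0,0,.03]),HR); p,l=tipnow(); print(p,l)
ims=[]
for n,z in (('top',5),('scene',4)):
    C=cam(n); im=snapshot(n)[:,:,::-1]; cv2.imwrite(f'pics/{n}1.png',im)
    c=proj(C,RING)[0].round().astype(int); print(n,c,proj(C,p))
    a=im[c[1]-40:c[1]+40,c[0]-50:c[0]+50]; ims.append(cv2.resize(a,(400,320),interpolation=2))
cv2.imwrite('pics/hook.png',np.hstack(ims))
E
```

```text
t 12.95 shift cm [-0.36  0.09  2.22] turn [0.003 0.005 0.005] q [ 0.32  0.18  1.34 -0.53  1.65  0.05] F [-0.3  0.7 -0.9] w 0.0136
[ 0.62216402 -0.10662085  0.30462123] [-3.69489299e-03 -3.81575379e-06  5.31955306e-02]
top [382 162] [[374.88919064 160.73210844]]
scene [248 229] [[257.96451614 214.27898672]]
```

View pics/hook.png

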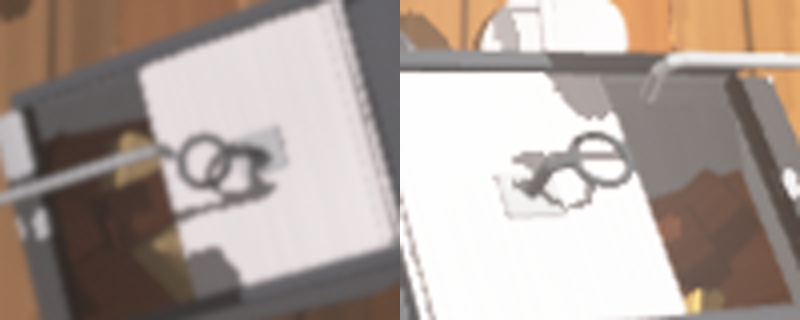

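```bash
python3 - <<'E'
from h import *
o=get_obs(); R=rpy(o['ee_rot']); W=lambda q:o['tool_pos']+R@(PT+D@np.array(q))
ims=[]
for n in ('top','scene'):
    C=cam(n); im=cv2.imread(f'pics/{n}1.png'); ul=proj(C,RING)[0].round().astype(int)-[50,40]
    a=cv2.resize(im[ul[1]:ul[1]+80,ul[0]:ul[0]+100],(1000,800),interpolation=cv2.INTER_CUBIC)[200:700,:800] if n=='top' else cv2.resize(im[ul[1]:ul[1]+80,ul[0]:ul[0]+100],(1000,800),interpolation=cv2.INTER_CUBIC)[0:500,200:]
    for q,c in (([.2,0,0],(0,0,255)),([.2,0,-.031],(0,255,0)),([.15,0,0],(255,0,0))):
        u=(proj(C,W(q))[0]-ul+.5)*10; u=u-([0,200] if n=='top' else [200,0]); cv2.circle(a,tuple(int(v) for v in u),5,c,2)
    cv2.putText(a,n,(5,20),0,.6,(0,0,0)); ims.append(cv2.resize(a,(480,300)))
cv2.imwrite('pics/hook2.png',np.vstack(ims))
E
```

```text
(no output)
```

View pics/hook2.png

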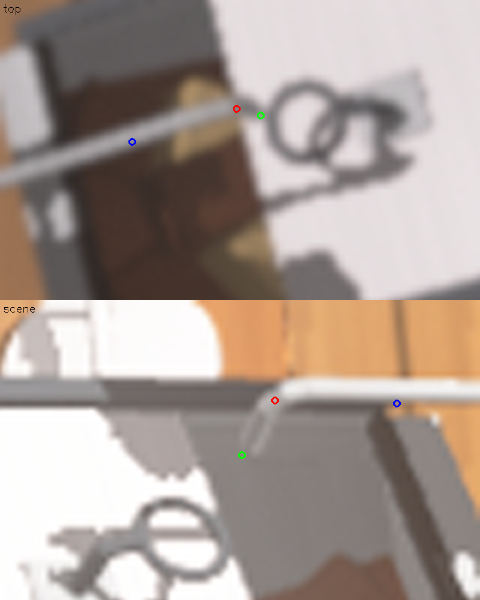

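```bash
python3 - <<'E'
from h import *
p,l=tipnow(); T,S=cam('top'),cam('scene')
x,r=tri([(T,proj(T,p)[0]+[-.7,-1.]),(S,proj(S,p)[0]+[1.6,-.8])]); print((x-p)*1000,HR.T@(x-p)*1000,r)
o=get_obs(); R=rpy(o['ee_rot']); 
for q,a,b in (([.15,0,0],[-1/3,-7/6],[0,-2]),([.2,0,0],[-1/3,-1],[0,-1.5])):
    p=o['tool_pos']+R@(PT+D@np.array(q)); x,r=tri([(T,proj(T,p)[0]+a),(S,proj(S,p)[0]+b)]); print(HR.T@(x-p)*1000,r)
x,r=tri([(T,np.array([332+307/6.,122+20+121/6.])-.5+[0,0]),(S,np.array([198+20+181/6.,189+(539-300)/6.])-.5)]); print('ring',x,r,HR.T@(x-RING)*1000)
E
```

```text
[1.51911949 3.48950874 4.88230344] [-0.19186628  2.28925394  5.74837246] [[-0.3 -0. ]
 [-0.2 -0. ]]
[3.71942221 1.22097735 8.23753515] [[0.3 0. ]
 [0.3 0. ]]
[2.49798496 1.16162244 6.30591482] [[0.3 0. ]
 [0.2 0. ]]
ring [ 0.62991011 -0.13506535  0.2644679 ] [[-0.1 -0. ]
 [-0.1 -0. ]] [1.74685085 0.91226141 3.68866509]
```

{"method": "step_arm", "body": {
  "increments": "-0.2 0 1.3 0 0.005 0.005;-0.2 0 1.3 0 0 0;0 0 1.3 0 0 0;0 0 0 0 0 0;0 0 0 0 0 0"
}}

```text
time: 13.55
tool_pos: [0.5843, 0.0434, 0.1805]
ee_rot: [-3.141, 0.524, 1.804]
wrist_force: [-0.4, 0.3, -1.1]
width: 0.0139
```

{"method": "step_arm", "body": {
  "increments": "0 0 0.5 0 0 0;0 0 0.5 0 0 0;0 0 0.5 0 0 0;0 0 0 0 0 0;0 0 0 0 0 0"
}}

```text
time: 14.05
tool_pos: [0.5864, 0.0367, 0.1683]
ee_rot: [3.14, 0.524, 1.804]
wrist_force: [-0.5, -1.1, -0.8]
width: 0.0137
```

```bash
python3 - <<'E'
from h import *
goto_tip(RING+HR@np.array([0,0,-.014]),HR); p,l=tipnow(); print(p,l)
E
```

```text
t 14.05 shift cm [0.09 0.14 1.11] turn [ 0.001  0.    -0.001] q [ 0.27  0.19  1.42 -0.52  1.55  0.05] F [-0.5 -1.1 -0.8] w 0.0137
[ 0.62807153 -0.13814061  0.25840672] [ 0.00093601 -0.00159131 -0.00284205]
```

{"method": "step_arm", "body": {
  "increments": "0.05 0.1 0.5 0 0 0;0 0 0.6 0 0 0;0 0 0 0 0 0;0 0 0 0 0 0;0 0 0 0 0 0"
}}

```text
time: 14.55
tool_pos: [0.5887, 0.0321, 0.1588]
ee_rot: [3.14, 0.524, 1.804]
wrist_force: [-0.2, 0.2, -1.3]
width: 0.0139
```

```bash
python3 - <<'E'
from h import *
p,l=tipnow(); print(p,l,get_obs()['wrist_force'],get_obs()['tool_pos'])
o=get_obs(); R=rpy(o['ee_rot']); W=lambda q:o['tool_pos']+R@(PT+D@np.array(q))
ims=[]
for n in ('top','scene'):
    C=cam(n); im=snapshot(n)[:,:,::-1]; ul=proj(C,RING)[0].round().astype(int)-[40,25]
    a=cv2.resize(im[ul[1]:ul[1]+50,ul[0]:ul[0]+80],(560,350),interpolation=cv2.INTER_CUBIC)
    ims.append(a)
cv2.imwrite('pics/hook3.png',np.vstack(ims)[:600])
E
```

```text
[ 0.63032615 -0.14278861  0.24888202] [ 0.00054275 -0.00047989 -0.01361318] [-0.18800789  0.16841483 -1.28917211] [0.58867204 0.03207213 0.15882222]
```

View pics/hook3.png

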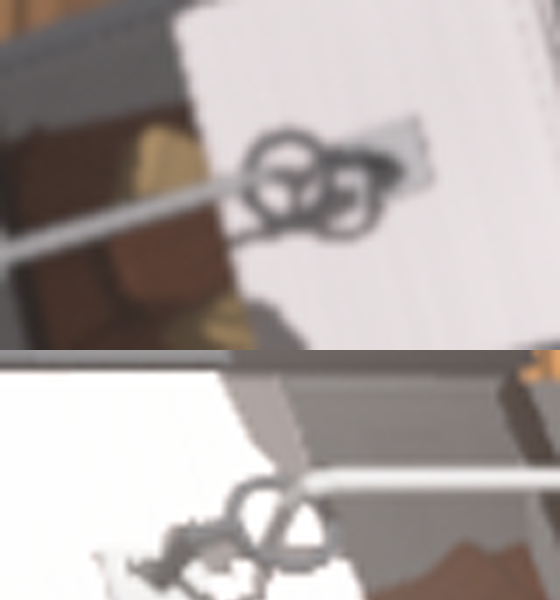

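{"method": "step_arm", "body": {
  "increments": "0.3 0 0 0 0 0;0.3 0 0 0 0 0;0.2 0 0 0 0 0;0.1 0 0 0 0 0;0.1 0 0 0 0 0"
}}

```text
time: 15.15
tool_pos: [0.5866, 0.0407, 0.1536]
ee_rot: [3.14, 0.524, 1.804]
wrist_force: [-0.3, 0.2, -1.6]
width: 0.0135
```

{"method": "step_arm", "body": {
  "increments": "0.1 0 0 0 0 0;0.1 0 0 0 0 0;0.2 0 0 0 0 0;0.2 0 0 0 0 0;0.2 0 0 0 0 0"
}}

```text
time: 15.65
tool_pos: [0.5855, 0.0458, 0.1506]
ee_rot: [3.139, 0.527, 1.802]
wrist_force: [1.4, -4.6, 0.5]
width: 0.0136
```

{"method": "step_arm", "body": {
  "increments": "0.2 0 0 0 0 0;0.2 0 0 0 0 0;0.2 0 0 0 0 0;0.2 0 0 0 0 0;0.2 0 0 0 0 0"
}}

```text
time: 16.15
tool_pos: [0.5835, 0.0542, 0.1457]
ee_rot: [3.139, 0.527, 1.802]
wrist_force: [0.8, -4.4, 0.1]
width: 0.0138
```

```bash
python3 - <<'E'
from h import *
p,l=tipnow(); F=HR.T@get_obs()['wrist_force']; print(p,l,F)
E
```

```text
[ 0.62479223 -0.12045793  0.23623625] [-0.0257034  -0.00066685 -0.01306204] [ 3.88445873 -0.24680767 -2.14252932]
```

{"method": "step_arm", "body": {
  "increments": "0.25 0 0 0 0 0;0.25 0 0 0 0 0;0.25 0 0 0 0 0;0.25 0 0 0 0 0;0.25 0 0 0 0 0"
}}

```text
time: 16.65
tool_pos: [0.5809, 0.0647, 0.1394]
ee_rot: [3.139, 0.527, 1.802]
wrist_force: [0.7, -4.5, 0.0]
width: 0.0138
```

{"method": "step_arm", "body": {
  "increments": "0.25 0 0 0 0 0;0.25 0 0 0 0 0;0.25 0 0 0 0 0;0.25 0 0 0 0 0;0.2 0 0 0 0 0"
}}

```text
time: 17.15
tool_pos: [0.5784, 0.0749, 0.1333]
ee_rot: [3.139, 0.527, 1.802]
wrist_force: [0.7, -5.3, 0.1]
width: 0.0143
```

{"method": "step_arm", "body": {
  "increments": "0.1 0 0 0 0 0;0.1 0 0 0 0 0;0.1 0 0 0 0 0;0.1 0 0 0 0 0;0.1 0 0 0 0 0"
}}

```text
time: 17.65
tool_pos: [0.5771, 0.0804, 0.1302]
ee_rot: [3.14, 0.524, 1.804]
wrist_force: [1.0, -4.6, 0.8]
width: 0.0139
```

```bash
python3 - <<'E'
from h import *
p,l=tipnow(); F=HR.T@get_obs()['wrist_force']; print(p,l,F)
T=cam('top'); im=snapshot('top')[:,:,::-1]; cv2.imwrite('pics/top3.png',cv2.resize(im[125:225,310:440],None,fx=5,fy=5,interpolation=2))
E
```

```text
[ 0.61870618 -0.09448479  0.22030218] [-0.05677285 -0.00054338 -0.01352315] [ 4.48715991 -0.04685719 -1.61415568]
```

View pics/top3.png

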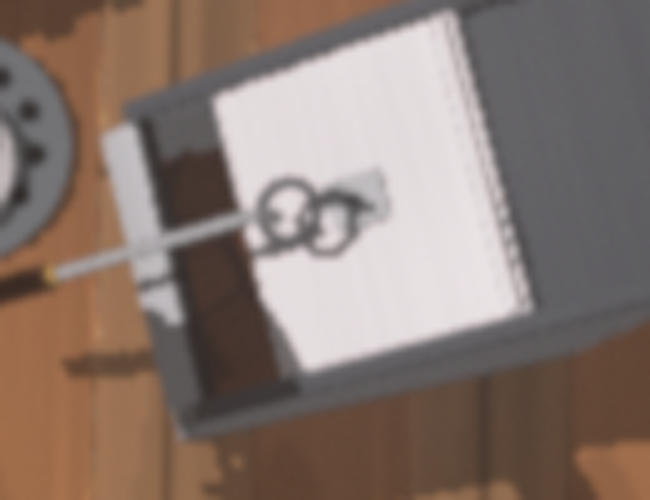

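{"method": "step_arm", "body": {
  "increments": "0.2 0 0 0 0 0;0.2 0 0 0 0 0;0.2 0 0 0 0 0;0.2 0 0 0 0 0;0.2 0 0 0 0 0"
}}

```text
time: 18.2
tool_pos: [0.575, 0.0891, 0.1249]
ee_rot: [3.14, 0.524, 1.804]
wrist_force: [0.1, -5.2, 0.9]
width: 0.014
```

{"method": "step_arm", "body": {
  "increments": "0.2 0 0 0 0 0;0.2 0 0 0 0 0;0.1 0 0 0 0 0;0.1 0 0 0 0 0;0.1 0 0 0 0 0"
}}

```text
time: 18.7
tool_pos: [0.5737, 0.0949, 0.1214]
ee_rot: [3.14, 0.524, 1.804]
wrist_force: [-0.2, -4.9, -0.6]
width: 0.0134
```

{"method": "step_arm", "body": {
  "increments": "0.1 0 0 0 0 0;0.1 0 0 0 0 0;0.1 0 0 0 0 0;0.1 0 0 0 0 0;0.1 0 0 0 0 0"
}}

```text
time: 19.2
tool_pos: [0.5727, 0.0991, 0.119]
ee_rot: [3.14, 0.524, 1.804]
wrist_force: [-0.3, -4.2, 0.7]
width: 0.0139
```

{"method": "step_arm", "body": {
  "increments": "0.1 0 0 0 0 0;0.1 0 0 0 0 0;0.1 0 0 0 0 0;0.1 0 0 0 0 0;0.1 0 0 0 0 0"
}}

```text
time: 19.7
tool_pos: [0.5717, 0.1034, 0.1164]
ee_rot: [3.14, 0.524, 1.804]
wrist_force: [0.0, -5.0, 0.5]
width: 0.0142
```

```bash
python3 - <<'E'
from h import *
p,l=tipnow(); F=HR.T@get_obs()['wrist_force']; print(p,l,F)
T=cam('top'); im=snapshot('top')[:,:,::-1]; cv2.imwrite('pics/top4.png',cv2.resize(im[125:225,310:440],None,fx=5,fy=5,interpolation=2))
E
```

```text
[ 0.6133345  -0.07149197  0.20648055] [-0.08413193 -0.00041851 -0.01368722] [ 4.45248894 -1.12173072 -1.94788435]
```

View pics/top4.png

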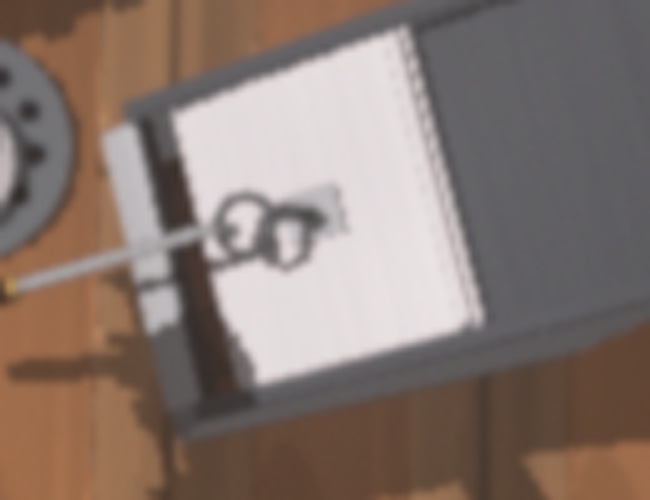

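{"method": "step_arm", "body": {
  "increments": "0.1 0 0 0 0 0;0.1 0 0 0 0 0;0.1 0 0 0 0 0;0.1 0 0 0 0 0;0.05 0 0 0 0 0"
}}

```text
time: 20.25
tool_pos: [0.5707, 0.1072, 0.1141]
ee_rot: [3.14, 0.524, 1.804]
wrist_force: [0.9, -4.0, 0.9]
width: 0.0138
```

{"method": "step_arm", "body": {
  "increments": "0.05 0 0 0 0 0;0.05 0 0 0 0 0;0.05 0 0 0 0 0;0.05 0 0 0 0 0"
}}

```text
time: 20.65
tool_pos: [0.5704, 0.1088, 0.1132]
ee_rot: [3.14, 0.524, 1.804]
wrist_force: [1.4, -3.9, 0.4]
width: 0.0134
```

{"method": "step_arm", "body": {
  "increments": "0.05 0 0 0 0 0;0.05 0 0 0 0 0;0.05 0 0 0 0 0"
}}

```text
time: 20.95
tool_pos: [0.5701, 0.11, 0.1125]
ee_rot: [3.14, 0.524, 1.804]
wrist_force: [-0.2, -4.3, 1.2]
width: 0.0138
```

{"method": "step_arm", "body": {
  "increments": "0.05 0 0 0 0 0;0.05 0 0 0 0 0;0.03 0 0 0 0 0"
}}

```text
time: 21.25
tool_pos: [0.5698, 0.1112, 0.1118]
ee_rot: [3.14, 0.524, 1.804]
wrist_force: [-0.7, -4.5, 0.7]
width: 0.0136
```

{"method": "step_arm", "body": {
  "increments": "0.05 0 0 0 0 0;0.05 0 0 0 0 0;0.05 0 0 0 0 0"
}}

```text
time: 21.55
tool_pos: [0.5695, 0.1124, 0.1111]
ee_rot: [3.14, 0.524, 1.804]
wrist_force: [-0.2, -5.1, 1.0]
width: 0.014
```

{"method": "step_arm", "body": {
  "increments": "0.05 0 0 0 0 0;0.05 0 0 0 0 0;0.05 0 0 0 0 0"
}}

```text
time: 21.85
tool_pos: [0.5692, 0.1137, 0.1103]
ee_rot: [3.14, 0.524, 1.804]
wrist_force: [0.2, -5.1, -0.0]
width: 0.014
```

{"method": "step_arm", "body": {
  "increments": "0.05 0 0 0 0 0;0.05 0 0 0 0 0;0.05 0 0 0 0 0;0.05 0 0 0 0 0"
}}

```text
time: 22.25
tool_pos: [0.5688, 0.1154, 0.1093]
ee_rot: [3.14, 0.524, 1.804]
wrist_force: [-0.2, -5.6, 1.5]
width: 0.014
```

{"method": "step_arm", "body": {
  "increments": "0.05 0 0 0 0 0;0.05 0 0 0 0 0;0.05 0 0 0 0 0;0.05 0 0 0 0 0"
}}

```text
time: 22.65
tool_pos: [0.5684, 0.1171, 0.1083]
ee_rot: [3.14, 0.524, 1.804]
wrist_force: [0.2, -4.9, -0.1]
width: 0.0138
```

{"method": "step_arm", "body": {
  "increments": "0.05 0 0 0 0 0;0.05 0 0 0 0 0;0.05 0 0 0 0 0;0.05 0 0 0 0 0"
}}

```text
time: 23.05
tool_pos: [0.5683, 0.1179, 0.1078]
ee_rot: [3.14, 0.526, 1.804]
wrist_force: [-0.0, -7.6, 1.4]
width: 0.0139
```

{"method": "step_arm", "body": {
  "increments": "0.05 0 0 0 0 0;0 0 0 0 0 0"
}}

```text
time: 23.25
tool_pos: [0.5683, 0.1178, 0.1077]
ee_rot: [3.14, 0.526, 1.803]
wrist_force: [1.0, -7.7, 0.4]
width: 0.0139
```

```bash
python3 - <<'E'
from h import *
p,l=tipnow(); F=HR.T@get_obs()['wrist_force']; print(p,l,F)
E
```

```text
[ 0.60975163 -0.05682537  0.19827241] [-0.10131101 -0.00049097 -0.01324682] [ 6.88641783 -0.77615465 -3.46854818]
```

{"method": "step_arm", "body": {
  "increments": "0.05 0 0 0 0 0;0.05 0 0 0 0 0;0 0 0 0 0 0"
}}

```text
time: 23.55
tool_pos: [0.5684, 0.1179, 0.1077]
ee_rot: [3.139, 0.528, 1.802]
wrist_force: [1.0, -11.0, 1.8]
width: 0.0137
```

{"method": "step_arm", "body": {
  "increments": "0.05 0 0 0 0 0;0 0 0 0 0 0"
}}

```text
time: 23.75
tool_pos: [0.5684, 0.1179, 0.1077]
ee_rot: [3.139, 0.529, 1.802]
wrist_force: [2.6, -11.6, 2.7]
width: 0.0141
```

```bash
python3 - <<'E'
from h import *
p,l=tipnow(); F=HR.T@get_obs()['wrist_force']; print(p,l,F)
E
```

```text
[ 0.60970477 -0.05657079  0.19860836] [-0.1013669  -0.00047731 -0.01282664] [11.607116   -0.20409283 -3.56840124]
```

{"method": "step_arm", "body": {
  "increments": "0.05 0 0 0 0 0;0.05 0 0 0 0 0;0.05 0 0 0 0 0;0 0 0 0 0 0"
}}

```text
time: 24.15
tool_pos: [0.5686, 0.118, 0.1076]
ee_rot: [3.138, 0.531, 1.801]
wrist_force: [2.6, -14.3, 3.1]
width: 0.0138
```

```bash
python3 - <<'E'
from h import *
p,l=tipnow(); F=HR.T@get_obs()['wrist_force']; print(p,l,F)
E
```

```text
[ 0.60962804 -0.05631302  0.19900252] [-0.10140238 -0.00049197 -0.01235101] [14.11990688 -0.750916   -4.60036476]
```

{"method": "step_arm", "body": {
  "increments": "0.05 0 0 0 0 0;0.04 0 0 0 0 0;0 0 0 0 0 0;0 0 0 0 0 0"
}}

```text
time: 24.55
tool_pos: [0.5687, 0.1181, 0.1076]
ee_rot: [3.138, 0.532, 1.801]
wrist_force: [3.3, -16.6, 3.5]
width: 0.0133
```

```bash
python3 - <<'E'
from h import *
p,l=tipnow(); F=HR.T@get_obs()['wrist_force']; print(p,l,F)
E
```

```text
[ 0.60960612 -0.05610059  0.19924895] [-0.10146251 -0.00046386 -0.01203174] [16.37774427 -0.60934734 -5.41257204]
```

{"method": "step_arm", "body": {
  "increments": "0 0 0 0 0 0;0 0 0 0 0 0;0 0 0 0 0 0;0 0 0 0 0 0;0 0 0 0 0 0"
}}

```text
time: 25.05
tool_pos: [0.5687, 0.1181, 0.1076]
ee_rot: [3.138, 0.532, 1.801]
wrist_force: [3.2, -16.1, 4.0]
width: 0.0138
```

{"method": "step_arm", "body": {
  "increments": "0 0 0 0 0 0;0 0 0 0 0 0;0 0 0 0 0 0;0 0 0 0 0 0;0 0 0 0 0 0"
}}

```text
time: 25.55
tool_pos: [0.5687, 0.1181, 0.1076]
ee_rot: [3.138, 0.532, 1.801]
wrist_force: [3.2, -15.3, 4.5]
width: 0.0137
```

{"method": "step_arm", "body": {
  "increments": "0 0 0 0 0 0;0 0 0 0 0 0"
}}

```text
time: 25.75
tool_pos: [0.5687, 0.1181, 0.1076]
ee_rot: [3.138, 0.532, 1.801]
wrist_force: [2.4, -14.7, 3.9]
width: 0.0142
```

```bash
python3 - <<'E'
from h import *
p,l=tipnow(); F=HR.T@get_obs()['wrist_force']; print(p,l,F)
E
```

```text
[ 0.60959877 -0.0561238   0.19923047] [-0.10145368 -0.00047642 -0.01205818] [14.79103949 -1.05568943 -4.00901014]
```

{"method": "step_arm", "body": {
  "increments": "0.05 0 0 0 0 0;0.05 0 0 0 0 0;0 0 0 0 0 0;0 0 0 0 0 0;0 0 0 0 0 0"
}}

```text
time: 26.25
tool_pos: [0.5688, 0.1182, 0.1076]
ee_rot: [3.137, 0.534, 1.8]
wrist_force: [3.9, -17.2, 5.3]
width: 0.0136
```

{"method": "step_arm", "body": {
  "increments": "0 0 0 0 0 0;0 0 0 0 0 0;0 0 0 0 0 0;0 0 0 0 0 0;0 0 0 0 0 0"
}}

```text
time: 26.75
tool_pos: [0.5688, 0.1182, 0.1076]
ee_rot: [3.137, 0.534, 1.8]
wrist_force: [3.0, -17.2, 4.5]
width: 0.0134
```

{"method": "step_arm", "body": {
  "increments": "0 0 0 0 0 0;0 0 0 0 0 0;0 0 0 0 0 0"
}}

```text
time: 27.05
tool_pos: [0.5688, 0.1182, 0.1076]
ee_rot: [3.137, 0.534, 1.8]
wrist_force: [2.6, -17.4, 5.1]
width: 0.0138
```

```bash
python3 - <<'E'
from h import *
p,l=tipnow(); o=get_obs(); F=HR.T@o['wrist_force']; print(p,l,F,o['wrist_torque'])
C=cam('wrist'); im=snapshot('wrist'); cv2.imwrite('pics/w5.png',im[:,:,::-1])
E
```

```text
[ 0.60953898 -0.05588332  0.1995134 ] [-0.10152681 -0.00047862 -0.01168926] [17.69808224 -1.53664622 -4.33544953] [-2.45284146 -0.64128337 -0.19050369]
```

{"method": "step_arm", "body": {
  "increments": "-0.2 0 0 0 0 0;-0.2 0 0 0 0 0;-0.2 0 0 0 0 0;-0.2 0 0 0 0 0;-0.2 0 0 0 0 0"
}}

```text
time: 27.6
tool_pos: [0.5687, 0.1163, 0.1088]
ee_rot: [3.14, 0.521, 1.806]
wrist_force: [0.2, -0.2, -1.6]
width: 0.0142
```

{"method": "step_arm", "body": {
  "increments": "-0.2 0 0 0 0 0;-0.2 0 0 0 0 0;-0.1 0 0 0 0 0;0 0 0 0 0 0;0 0 0 0 0 0"
}}

```text
time: 28.1
tool_pos: [0.5699, 0.1107, 0.1121]
ee_rot: [3.14, 0.523, 1.804]
wrist_force: [0.2, 0.0, -0.9]
width: 0.0138
```

```bash
python3 - <<'E'
from h import *
p,l=tipnow(); o=get_obs(); F=HR.T@o['wrist_force']; print(p,l,F,o['wrist_torque'])
o=get_obs(); R=rpy(o['ee_rot']); W=lambda q:o['tool_pos']+R@(PT+D@np.array(q))
ims=[]
for n in ('top','scene'):
    C=cam(n); im=snapshot(n)[:,:,::-1]; c=proj(C,W([.13,0,0]))[0].round().astype(int)-[50,25]
    a=cv2.resize(im[c[1]:c[1]+50,c[0]:c[0]+100],(600,300),interpolation=2)
    for q,k in (([.2,0,0],(0,0,255)),([.2,0,-.031],(0,255,0)),([.08,0,0],(255,0,0))):
        u=(proj(C,W(q))[0]-c+.5)*6; cv2.circle(a,tuple(int(v) for v in u),4,k,1)
    ims.append(a)
cv2.imwrite('pics/hook4.png',np.vstack(ims))
E
```

```text
[ 0.61161597 -0.06417108  0.2020695 ] [-0.09284982 -0.00038672 -0.01374739] [-0.45158078  0.22954709 -0.82981873] [0.31988862 0.01192591 0.01638496]
```

{"method": "step_arm", "body": {
  "increments": "0 0 -0.5 0 0 0;0 0 -0.5 0 0 0;0 0 -0.5 0 0 0;0 0 -0.5 0 0 0;0 0 -0.5 0 0 0"
}}

```text
time: 28.7
tool_pos: [0.5671, 0.1231, 0.1344]
ee_rot: [3.139, 0.524, 1.804]
wrist_force: [-0.5, -0.1, -1.3]
width: 0.0134
```

{"method": "step_arm", "body": {
  "increments": "0 0 -1 0 0 0;0 0 -1 0 0 0;0 0 -1 0 0 0;0 0 -1 0 0 0;0 0 -1 0 0 0"
}}

```text
time: 29.2
tool_pos: [0.5611, 0.1476, 0.178]
ee_rot: [3.139, 0.524, 1.804]
wrist_force: [0.4, -0.3, -0.8]
width: 0.0137
```

{"method": "step_arm", "body": {
  "increments": "0 0 0 0 0 0;0 0 0 0 0 0;0 0 0 0 0 0"
}}

```text
time: 29.5
tool_pos: [0.5609, 0.1469, 0.1765]
ee_rot: [3.141, 0.524, 1.805]
wrist_force: [0.3, 0.1, -1.6]
width: 0.0138
```

```bash
python3 - <<'E'
from h import *
p,l=tipnow(); o=get_obs(); print(l,o['wrist_force'],o['wrist_torque'])
R=rpy(o['ee_rot']); W=lambda q:o['tool_pos']+R@(PT+D@np.array(q))
# hatch shift: bright upper-edge check, and rod offset perpendicular to predicted line (bright profile)
for n in ('top','scene'):
    C=cam(n); im=snapshot(n); cv2.imwrite(f'pics/{n}6.png',im[:,:,::-1]); g=cv2.cvtColor(im,cv2.COLOR_RGB2GRAY).astype(np.float32)
    for xq in (.08,.10,.12,.14,.16,.18):
        a=proj(C,W([xq,0,0]))[0]; b=proj(C,W([xq+.01,0,0]))[0]; t=(b-a)/np.linalg.norm(b-a); nn=np.array([-t[1],t[0]])
        s=np.arange(-6,6.1,1); pts=(a+s[:,None]*nn).astype(np.float32)
        print(n,xq,nn.round(2),cv2.remap(g,pts[:,:1].copy(),pts[:,1:].copy(),1).ravel().astype(int))
E
```

```text
[-0.09288753 -0.00069035  0.06077773] [ 0.271207    0.08377085 -1.59829968] [ 0.42076306  0.0305459  -0.03025537]
top 0.08 [0.3  0.95] [119 116 111 115 139 158 153 133 124 122 122 122 122]
top 0.1 [0.3  0.95] [114 118 116 114 129 154 151 130 122 120 120 120 120]
top 0.12 [0.3  0.95] [117 116 110 106 128 157 155 134 122 120 121 120 120]
top 0.14 [0.3  0.95] [ 95  90 101 119 140 159 154 132 118 117 117 118 118]
top 0.16 [0.3  0.95] [113 114 114 120 138 160 156 133 118 115 116 116 119]
top 0.18 [0.3  0.95] [126 127 128 132 146 162 158 136 127 127 128 128 130]
scene 0.08 [ 0.03 -1.  ] [176 176 176 177 178 175 161 181 226 227 201 178 177]
scene 0.1 [ 0.03 -1.  ] [164 164 164 165 165 160 159 187 227 235 203 162 161]
scene 0.12 [ 0.03 -1.  ] [164 164 164 164 164 161 164 191 224 226 189 165 165]
scene 0.14 [ 0.03 -1.  ] [167 167 167 167 168 163 162 191 225 225 189 171 168]
scene 0.16 [ 0.03 -1.  ] [176 177 176 175 175 173 163 186 228 227 187 166 165]
scene 0.18 [ 0.03 -1.  ] [178 178 178 179 179 178 169 188 229 231 207 184 185]
```

```bash
cat >> h.py <<'E'
CP=np.array([.5165,.305,.0782]); CR=rpy([-3.137,.523,-2.794])
E
python3 - <<'E'
from h import *
o=get_obs(); delta(np.array([.5165,.305,.297]),rpy(o['ee_rot']))
E
```

```text
t 29.6 shift cm [  8.19  -0.65 -18.66] turn [0. 0. 0.] q [ 0.45  0.24  1.34 -0.51  1.67  0.2 ] F [-0.8 -0.2 -0.6] w 0.0134
```

{"method": "step_arm", "body": {
  "increments": "0.9 -0.07 -2.07 0 0 0;0.9 -0.07 -2.07 0 0 0;0.9 -0.07 -2.07 0 0 0;0.9 -0.07 -2.07 0 0 0;0.9 -0.07 -2.07 0 0 0"
}}

```text
time: 30.1
tool_pos: [0.5363, 0.2348, 0.2442]
ee_rot: [3.141, 0.524, 1.804]
wrist_force: [-0.0, 1.1, -0.3]
width: 0.0138
```

{"method": "step_arm", "body": {
  "increments": "0.9 -0.07 -2.07 0 0 0;0.9 -0.07 -2.07 0 0 0;0.9 -0.07 -2.07 0 0 0;0.9 -0.07 -2.07 0 0 0;0 0 0 0 0 0"
}}

```text
time: 30.6
tool_pos: [0.517, 0.3063, 0.2992]
ee_rot: [3.137, 0.522, 1.805]
wrist_force: [-0.1, -1.0, -1.8]
width: 0.0137
```

{"method": "step_arm", "body": {
  "increments": "0 0 0 -0.07 0 -0.121;0 0 0 -0.07 0 -0.121;0 0 0 -0.07 0 -0.121;0 0 0 -0.07 0 -0.121;0 0 0 -0.07 0 -0.121"
}}

```text
time: 31.1
tool_pos: [0.5167, 0.3034, 0.2964]
ee_rot: [-3.141, 0.525, 2.51]
wrist_force: [0.6, 0.6, -1.3]
width: 0.0139
```

{"method": "step_arm", "body": {
  "increments": "0 0 0 -0.07 0 -0.121;0 0 0 -0.07 0 -0.121;0 0 0 -0.07 0 -0.121;0 0 0 -0.07 0 -0.121;0 0 0 -0.07 0 -0.121"
}}

```text
time: 31.6
tool_pos: [0.5162, 0.303, 0.2962]
ee_rot: [-3.14, 0.524, -3.075]
wrist_force: [-0.1, -0.2, -1.5]
width: 0.0138
```

{"method": "step_arm", "body": {
  "increments": "0 0 0 -0.07 0 -0.121;0 0 0 -0.07 0 -0.121;0 0 0 0 0 0;0 0 0 0 0 0;0 0 0 0 0 0"
}}

```text
time: 32.1
tool_pos: [0.5168, 0.3042, 0.2971]
ee_rot: [3.141, 0.525, -2.803]
wrist_force: [-0.3, 0.7, -1.9]
width: 0.014
```

```bash
python3 - <<'E'
from h import *
delta(CP+[0,0,.06],CR)
E
```

```text
t 32.1 shift cm [ 7.96  0.07 13.75] turn [ 0.001  0.002 -0.008] q [ 0.48 -0.19  1.55 -0.07  1.26 -1.43] F [-0.3  0.7 -1.9] w 0.014
```

{"method": "step_arm", "body": {
  "increments": "1 0.01 1.7 0 0 -0.008;1 0.01 1.7 0 0 0;1 0.01 1.7 0 0 0;1 0.01 1.7 0 0 0;1 0.01 1.7 0 0 0"
}}

```text
time: 32.6
tool_pos: [0.5159, 0.3052, 0.198]
ee_rot: [-3.138, 0.525, -2.792]
wrist_force: [0.6, 0.5, -1.3]
width: 0.0137
```

{"method": "step_arm", "body": {
  "increments": "1 0.01 1.7 0 0 0;1 0.01 1.7 0 0 0;1 0.01 1.7 0 0 0;0 0 0 0 0 0;0 0 0 0 0 0"
}}

```text
time: 33.1
tool_pos: [0.5157, 0.305, 0.1398]
ee_rot: [-3.137, 0.525, -2.791]
wrist_force: [-1.1, -0.3, -1.4]
width: 0.0139
```

{"method": "step_arm", "body": {
  "increments": "0 0 0 0 0 0;0 0 0 0 0 0;0 0 0 0 0 0"
}}

```text
time: 33.4
tool_pos: [0.5166, 0.3048, 0.1416]
ee_rot: [-3.138, 0.528, -2.792]
wrist_force: [-0.7, 0.3, -1.0]
width: 0.0137
```

```bash
python3 - <<'E'
from h import *
delta(CP,CR)
E
```

```text
t 33.4 shift cm [3.2  0.04 5.48] turn [0.002 0.005 0.002] q [ 0.48 -0.14  1.82 -0.08  0.94 -1.41] F [-0.7  0.3 -1. ] w 0.0137
```

{"method": "step_arm", "body": {
  "increments": "0.5 0.04 0.9 0 0.005 0;0.5 0 0.9 0 0 0;0.5 0 0.9 0 0 0;0.5 0 0.9 0 0 0;0.5 0 0.8 0 0 0"
}}

```text
time: 33.9
tool_pos: [0.5157, 0.3044, 0.0876]
ee_rot: [-3.137, 0.519, -2.792]
wrist_force: [-0.2, 0.3, -0.8]
width: 0.0138
```

{"method": "step_arm", "body": {
  "increments": "0.2 0 0.4 0 0 0;0.2 0 0.4 0 0 0;0 0 0 0 0 0;0 0 0 0 0 0;0 0 0 0 0 0"
}}

```text
time: 34.4
tool_pos: [0.5171, 0.3051, 0.0814]
ee_rot: [-3.138, 0.522, -2.792]
wrist_force: [0.5, -0.4, -1.4]
width: 0.0138
```

```bash
python3 - <<'E'
from h import *
delta(CP,CR)
E
```

```text
t 34.4 shift cm [0.21 0.01 0.25] turn [ 0.002 -0.001  0.002] q [ 0.48 -0.08  1.89 -0.09  0.82 -1.4 ] F [ 0.5 -0.4 -1.4] w 0.0138
```

{"method": "step_arm", "body": {
  "increments": "0.05 0 0.1 0 0 0;0.1 0 0.1 0 0 0;0.05 0 0.08 0 0 0;0 0 0 0 0 0;0 0 0 0 0 0"
}}

```text
time: 34.9
tool_pos: [0.5169, 0.305, 0.0784]
ee_rot: [-3.138, 0.523, -2.792]
wrist_force: [-3.6, -1.2, 4.8]
width: 0.0137
```

```bash
python3 - <<'E'
from h import *
delta(CP,CR)
E
```

```text
t 34.9 shift cm [ 0.05  0.01 -0.  ] turn [0.002 0.    0.002] q [ 0.48 -0.08  1.89 -0.09  0.81 -1.39] F [-3.6 -1.2  4.8] w 0.0137
```

{"method": "step_arm", "body": {
  "increments": "0 0 0 0 0 0;0 0 0 0 0 0;0 0 0 0 0 0;0 0 0 0 0 0;0 0 0 0 0 0",
  "claw": 0
}}

```text
time: 35.4
tool_pos: [0.5163, 0.3047, 0.0769]
ee_rot: [-3.138, 0.521, -2.792]
wrist_force: [-0.1, -0.5, -0.0]
width: 0.0463
```

{"method": "step_arm", "body": {
  "increments": "0 0 -1.5 0 0 0;0 0 -1.5 0 0 0;0 0 -1.5 0 0 0;0 0 -1.5 0 0 0;0 0 -1.5 0 0 0"
}}

```text
time: 35.9
tool_pos: [0.4809, 0.2921, 0.1426]
ee_rot: [-3.138, 0.521, -2.792]
wrist_force: [0.6, 0.0, 0.2]
width: 0.047
```

{"method": "step_arm", "body": {
  "increments": "0 0 -1.5 0 0 0;0 0 -1.5 0 0 0;0 0 0 0 0 0;0 0 0 0 0 0;0 0 0 0 0 0"
}}

```text
time: 36.4
tool_pos: [0.4669, 0.2871, 0.167]
ee_rot: [-3.137, 0.519, -2.792]
wrist_force: [-0.3, -0.3, -0.9]
width: 0.0471
```

```bash
python3 - <<'E'
from h import *
o=get_obs(); print(o['wrist_force'],o['width'],o['tool_pos'])
for n in ('top','scene'): cv2.imwrite(f'pics/{n}7.png',snapshot(n)[:,:,::-1])
# pole and hatch vs. start images: shift of patches by template matching
for n,boxes in (('top',{'hook':(138,145,236,196)and(205,140,228,180),'press_a':(275,130,328,180),'press_b':(365,235,408,275),'cup':(412,235,445,265),'tin':(180,255,210,282)}),('scene',{'hook':(435,200,468,245),'press_a':(318,260,390,325),'tin':(418,140,446,175)})):
    A=cv2.imread(f'pics/{n}0.png');B=cv2.imread(f'pics/{n}7.png')
    for k,(x0,y0,x1,y1) in boxes.items():
        r=cv2.matchTemplate(B[y0-12:y1+12,x0-12:x1+12],A[y0:y1,x0:x1],cv2.TM_CCOEFF_NORMED); _,m,_,l=cv2.minMaxLoc(r); print(n,k,round(m,3),l[0]-12,l[1]-12)
# hatch/ring: pulled state (top4) to now
A=cv2.imread('pics/top6.png');B=cv2.imread('pics/top7.png'); x0,y0,x1,y1=345,140,420,195
r=cv2.matchTemplate(B[y0-12:y1+12,x0-12:x1+12],A[y0:y1,x0:x1],cv2.TM_CCOEFF_NORMED); _,m,_,l=cv2.minMaxLoc(r); print('hatch since unhook',round(m,3),l[0]-12,l[1]-12)
# hatch motion since start (ring area)
A=cv2.imread('pics/top0.png');x0,y0,x1,y1=375,152,405,180
r=cv2.matchTemplate(B[y0-15:y1+30,x0-50:x1+10],A[y0:y1,x0:x1],cv2.TM_CCOEFF_NORMED); _,m,_,l=cv2.minMaxLoc(r); print('hatch since start',round(m,3),l[0]-50,l[1]-15)
E
```

```text
[-0.26490877 -0.27071602 -0.9373311 ] 0.04708420071267173 [0.46687793 0.28705605 0.16697811]
top hook 0.981 0 0
top press_a 1.0 0 0
top press_b 0.795 0 -1
top cup 0.992 0 0
top tin 0.945 0 0
scene hook 0.991 0 0
scene press_a 0.999 0 0
scene tin 0.909 1 0
hatch since unhook 0.965 0 0
hatch since start 0.905 -29 9
```

```bash
python3 -c "
from bench import *
print(close_job())"
```

```text
the job is handed in; nothing more can be done
None
```

The hatch is shut on its seal, the pole is back in its rest and let go, and the job is handed in at about 36.5 s. No verdict was reported.

- **Hooking:** I lifted the pole from its rest and put the hook down into the ring. It met no resistance, and pictures from both cameras showed the hook inside the ring.
- **Pulling:** The hatch slid with about 5 N and stopped on the sill after about 91 mm.
- **Bedding the seal:** I held the pull at an estimated 15.5 to 19 N for over 2.5 s. It sagged from about 17.5 N to about 15.5 N, just under your 16 N, during the first second. I pulled up again and held about 18 to 19 N for another second. These figures come from the wrist force less the pole's weight, with about 0.5 N of noise. They stayed below 25 N in every reading.
- **Returning the pole:** I unhooked with no force on the hatch, laid the pole back to within 1 mm of the pose where I gripped it, and released it.

Last checks:
- Comparing the last camera images with those from the start, the hook end, press A and the cup showed no shift. The spice tin and press B were within one pixel.
- The match for press B was weaker (0.80), probably because of shadow or the arm in view.
- The hatch did not move after unhooking, and the images give about the same total travel as the arm measured.
- The picture limit was reached before the end. The last checks are therefore by image matching and arm readings, not by eye.

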